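# Press the tube plate home and fit its retaining clip

### The job

The tube plate of the inclined mixer has ridden up its spindle and covers the groove. Press it fully home, then push the orange retaining clip sideways into the spindle groove until it snaps fully on and lies flat on the hub, let go of it, and leave the other things on the bench where they are.

Things in the scene. Friction and masses are not known exactly. Their poses are not given: they have to be found in the camera images.
- mixer: Inclined tube mixer, fixed to the bench: light grey wedge casing on a dark foot, 186 x 164 mm, 150 mm tall at the back; origin under its middle on the bench, z up, its low front with the control strip faces its own -x.
- spindle: Steel spindle fixed in the mixer, 34 mm thick, tipped 30 degrees from vertical to the mixer's front. Origin on its axis, level with the hub face when the plate is home; own z runs up along the spindle, own y is the mixer's y, own x points up the slope to the back. At z = 0 to 10 mm is a round groove, 24 mm thick, open all round; above it the 34 mm end, chamfered, up to z = 25 mm.
- groove (a point): Centre of the groove: on the spindle's axis, 5 mm above the origin of spindle, axes as spindle.
- tube_plate (a joint): How far the tube plate stands up the spindle, m: 0 is home (groove free), 0.024 the most; about 13 to 20 mm at the start, which covers the groove. It stays where it is left; 7 to 10 N along the spindle, anywhere on the hub, moves it down. It does not turn.
- hub_face (a point): Centre of the flat grey hub face of the tube plate, on the spindle's axis; moves with the plate, axes as spindle. The face is 94 mm across and stands 12 mm above the blue plate, which is 192 mm across with two rings of black rubber grommets, 3 mm high, 51 to 87 mm from the axis.
- clip: Orange moulded snap clip lying flat on the bench, 90 mm long, 57 mm wide at the mouth, 7 mm thick, about 70 g; a solid base at the back with an upright thumb flange, two sprung jaws in front. Origin on its underside, at the centre of the round seat between the jaws; own z up out of the plate, own x out through the mouth, so the clip goes on moving along its +x.
- clip_seat (a point): Centre of the clip's seat, 3.5 mm above the clip's origin; meets groove when the clip is on. The jaws reach 28 mm ahead of it, flared to 43 mm inside; 9 mm ahead they narrow to an 18 mm throat, which springs over the 24 mm groove with about 6 to 14 N and snaps shut behind it; the nose, 12 mm behind this point, then stops on the groove. The base ends 62 mm behind.
- clip_flange (a point): Middle of the upright thumb flange of the clip: 8 mm thick along the clip's x, 38 mm wide along its y, from the underside up to 36 mm above it; this point is 18 mm above the underside and 58 mm behind the seat centre. The place to grip.
- tip_box: Teal pipette-tip box with clear lid, 88 x 118 x 69 mm, loose, a bystander; origin under its middle.
- vial_blue: Small brown vial with blue cap, 22 x 22 x 48 mm, loose, a bystander; origin under its middle.
- vial_green: Small brown vial with green cap, 22 x 22 x 48 mm, loose, a bystander; origin under its middle.
- timer: White bench timer lying flat, 72 x 64 x 20 mm, loose, a bystander; origin under its middle.
- marker: Black and white marker pen, 17 x 135 x 16 mm, loose, a bystander; origin under its middle.
- reagent_carton: White and blue carton, 50 x 60 x 104 mm, loose, a bystander; origin under its middle.
- cup_yellow: Sample cup with yellow lid, 62 x 62 x 70 mm, loose, a bystander; origin under its middle.
- pen_red: Red pen, 12 x 145 x 9 mm, loose, a bystander; origin under its middle.

How it is judged:
By the outcome, as a careful person would: the job done as asked, in the order asked, and still so for the second after the job is handed in, with the robot touching nothing.
It also fails if it takes over 51 s, if anything falls off the work surface, if the arm or the gripper's body presses on something with over 40 N, if the wrist force passes 120 N, or if a joint passes its speed limit or range.

### The arm

A 7-joint arm with a two-finger parallel gripper is mounted at the origin on a cart in front of the work surface, level with it; the furniture and walls round the work are solid. World frame = base frame: x ahead of the robot, y to its left, z up, the work surface at z = 0. Lengths are in m, angles in rad, forces in N, time in s.
With the tool pointing down it reaches from about 0.4 to 0.85 m from the base axis. Payload 4.5 kg.
Tool frame: the origin (TCP) lies midway between the tips of the shut fingers; the grasp point (between the pads) lies 19 mm behind it; z points along the fingers, y is the line along which they close (so a half turn about z gives the same grasp; the last joint's range is limited). The gripper opens to 88 mm and grips with 3 to 60 N. Pads are 18 mm wide; open, the fingers measure 123 mm over their backs; the gripper's body (75 mm by 187 mm) begins 45 mm behind the grasp point.
Start: joints at [0.034, 0.689, -0.195, 1.565, 0.157, 0.902, -0.215], TCP at [0.625, 0, 0.239] pointing down, gripper open.
Joint ranges: [-3.01, 3.01], [-0.46, 2.08], [-1.47, 1.51], [0.13, 2.56], [-1, 4.14], [0.04, 2.09], [-2.66, 2.66]. Speed limits (rad/s): [2.57, 2.57, 3.14, 3.14, 3.14, 3.14, 3.14].

### API

Orientations are given as a unit quaternion [x, y, z, w].
In Python, from plant import * gives the robot as it stands.
- The arm moves only by the tool send_rows, never from a script. Its argument "targets" is a list of rows, each a list of 2 entries, a list of its own where there are three numbers: the shift along the tool's x, y, z in units of 0.3 m (1.0 is 0.3 m), then the turn, a rotation vector about the tool's x, y, z in units of pi rad (1.0 is pi rad). A call has 1 to 12 rows; each row is the pose to reach, as a shift and turn from the pose commanded when the call began, along the tool's axes at that moment, turning the shorter way round; what a row does not reach only later rows make up. A row lasts 1/8 s, in which the tool goes at most 62.5 mm and 10.7 degrees, less where a joint would pass 70% of its speed; a pose out of reach is approached as far as the arm can. A call with a number of a shift or a turn outside -1 to 1 is refused whole. A call with a gripper value outside its range is refused whole. "fingers" is the opening, from 0 (shut) to 1 (fully open), set as the call begins (left out, the last holds). The fingers move at their own pace and stop on an object; "newtons" is the grip in N (left out, the last holds). Time passes only in rows, so rows that repeat a pose let the fingers close. It gives the time, the measured TCP pose, the force, the opening and the grip force at its end, in the units of the state.
- get_state(): the state, without advancing time (a new reading comes with each control period).
- snapshot(name): name is "scene" or "side" or "wrist"; returns a dict with "img" (420x560x3 uint8, blue, green, red), "fx", "fy", "cx", "cy" (pixels), "k1" (the pictures are not rectified: a ray, as slopes to the right and down, at radius r is drawn at 1 + k1 r^2 times it, then the intrinsics apply), "cam_to_world" (4x4, takes a point from camera to world coordinates); the wrist camera has in their place "T_tool_cam" (4x4, takes a point from camera to tool coordinates, whose origin is the TCP and whose axes are the flange's). Camera axes: x right, y down, z forward; pixel columns grow to the right and rows downward; lengths in m; the calibration is good to about 2 mm. A picture is of the moment at which its call begins: read the wrist's pose just before it. There is no depth.
- finish_job(): hands the job in; it is judged then, once.
The state is a dict: "clock": time; "q": joint angles; "qd": joint speeds; "joint_torque": joint torques, N m; "tool_pos": TCP position; "eef_rot": TCP orientation; "contact_force": force on the tool from outside, world axes, zero at the start; "moment": the same for the moment, N m; "opening": opening from 0.0 (shut) to 1.0 (fully open); "finger_force": force on a finger pad.
Only numpy, scipy, OpenCV 4.12 (cv2) and the standard library are available. Lean on these libraries where they do the work, as an engineer would, in place of code of your own. Each camera call takes 0.05 s, during which the arm holds its last target. There are 200 camera calls.

## Working session

There is one attempt and no reset: what is moved stays moved. The work goes in short steps, Python scripts to look and compute and a tool call to move; the robot and the scene stay as the last step left them, time stands still between calls to the robot, and variables do not carry over. Pictures are saved under pics/ and viewed, at most 13 in all, crops included, and the job is handed in when it is done.

Besides the shell and the picture viewer there is one more tool, called after ">>>" by a JSON object that holds its "name" and its "arguments". send_rows: Moves the arm, as the interface text tells. Its arguments: {"type":"object","properties":{"targets":{"type":"array"},"fingers":{"type":"number"},"newtons":{"type":"number"}},"required":["targets"]}

```bash
ls; mkdir -p pics; python3 - <<'E'
from plant import *
import cv2,numpy as np
s=get_state(); print({k:np.round(v,3).tolist() for k,v in s.items()})
for n in("scene","side","wrist"):
    d=snapshot(n); cv2.imwrite(f"pics/{n}0.png",d["img"])
    np.savez(f"{n}0.npz",**d)
    print(n,{k:np.round(v,4).tolist() for k,v in d.items() if k!="img"})
a=[cv2.imread(f"pics/{n}0.png") for n in("scene","side","wrist")]
E
```

```text
pics
{'clock': 0.0, 'q': [0.034, 0.69, -0.195, 1.566, 0.157, 0.903, -0.215], 'qd': [-0.001, -0.001, 0.0, -0.001, 0.001, -0.001, -0.001], 'joint_torque': [0.0, -52.757, -1.267, -15.343, -0.053, 0.007, 0.0], 'tool_pos': [0.624, -0.0, 0.238], 'eef_rot': [0.707, 0.707, -0.001, -0.001], 'contact_force': [0.32, -0.468, 0.168], 'moment': [0.003, 0.002, -0.002], 'finger_force': 0.0, 'opening': 0.997}
scene {'fx': 451.0517, 'fy': 451.0517, 'cx': 276.7808, 'cy': 201.2567, 'k1': -0.095, 'cam_to_world': [[-0.4542, -0.6825, 0.5726, -0.2211], [-0.8908, 0.3374, -0.3045, 0.3639], [0.0146, -0.6484, -0.7612, 1.1412], [0.0, 0.0, 0.0, 1.0]]}
side {'fx': 385.5062, 'fy': 385.5062, 'cx': 278.4806, 'cy': 198.1336, 'k1': -0.0404, 'cam_to_world': [[0.8966, -0.2295, 0.3788, 0.153], [-0.4429, -0.4618, 0.7685, -0.8389], [-0.0014, -0.8568, -0.5157, 0.6669], [0.0, 0.0, 0.0, 1.0]]}
wrist {'fx': 363.4163, 'fy': 363.4163, 'cx': 276.2152, 'cy': 207.9538, 'k1': 0.0098, 'T_tool_cam': [[0.0002, -0.9547, -0.2976, 0.0763], [1.0, 0.0002, 0.0001, -0.0], [-0.0001, -0.2976, 0.9547, -0.146], [0.0, 0.0, 0.0, 1.0]]}
```

View pics/scene0.png

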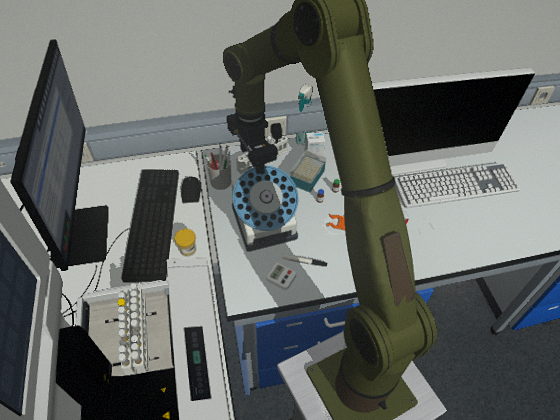

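View pics/side0.png

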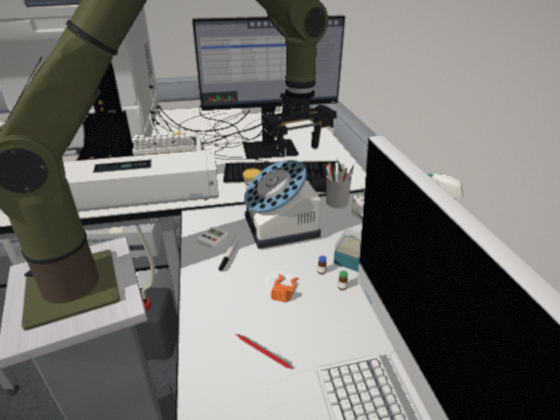

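```bash
python3 - <<'E'
import cv2,numpy as np
s=cv2.imread("pics/scene0.png");d=cv2.imread("pics/side0.png");w=cv2.imread("pics/wrist0.png")
A=cv2.resize(s[150:250,220:370],(400*1,267),interpolation=cv2.INTER_CUBIC)
A=cv2.resize(s[150:250,220:353],(400,300),interpolation=cv2.INTER_CUBIC)
B=cv2.resize(d[150:313,180:397],(400,300),interpolation=cv2.INTER_CUBIC)
W=cv2.resize(w,(400,300))
cv2.imwrite("pics/comp0.png",np.vstack([np.hstack([A,B]),np.hstack([W,W*0])]))
E
```

```text
(no output)
```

View pics/comp0.png

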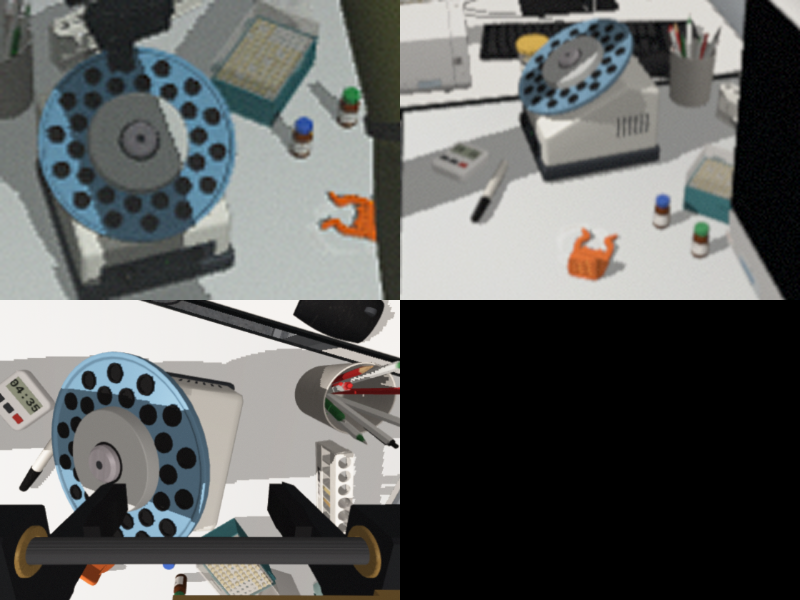

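```bash
cat > h.py <<'E'
import numpy as np,cv2
from scipy.optimize import least_squares
from scipy.spatial.transform import Rotation as R
def T_of(d,st=None):
    if "cam_to_world" in d: return np.array(d["cam_to_world"])
    T=np.eye(4);T[:3,:3]=R.from_quat(st["eef_rot"]).as_matrix();T[:3,3]=st["tool_pos"]
    return T@np.array(d["T_tool_cam"])
def rays(d,T,px):
    K=np.array([[d["fx"],0,d["cx"]],[0,d["fy"],d["cy"]],[0,0,1.]])
    u=cv2.undistortPoints(np.float64(px).reshape(-1,1,2),K,np.array([float(d["k1"]),0,0,0])).reshape(-1,2)
    D=np.c_[u,np.ones(len(u))]@T[:3,:3].T
    return T[:3,3],D/np.linalg.norm(D,axis=1)[:,None]
def onplane(o,D,p,n): return o+D*(((p-o)@n)/(D@n))[:,None]
def mask(img,lo,hi,k=3):
    m=cv2.inRange(cv2.cvtColor(img,cv2.COLOR_BGR2HSV),lo,hi)
    return cv2.morphologyEx(m,cv2.MORPH_OPEN,np.ones((k,k))) if k else m
def big(m):
    c,_=cv2.findContours(m,cv2.RETR_EXTERNAL,cv2.CHAIN_APPROX_NONE)
    return max(c,key=cv2.contourArea)
def nrm(a,t=np.pi/6): # spindle axis, a = yaw of mixer x
    return np.array([-np.sin(t)*np.cos(a),-np.sin(t)*np.sin(a),np.cos(t)])
E
python3 - <<'E'
from h import *
S=[]
st=dict(tool_pos=[.624,0,.238],eef_rot=[.707,.707,-.001,-.001])
vis=[]
for n in("scene","side","wrist"):
    d=dict(np.load(f"{n}0.npz"));T=T_of(d,st)
    m=mask(d["img"],(95,60,50),(112,255,255),0)
    if n=="side": m[:,320:]=0;m[:140]=0; m[225:]=0
    if n=="scene": m[:160]=0;m[235:]=0;m[:,:225]=0;m[:,301:]=0
    c=cv2.convexHull(big(cv2.morphologyEx(m,cv2.MORPH_CLOSE,np.ones((5,5))))).reshape(-1,2)
    if n=="wrist": c=c[c[:,1]<335*1.0]
    print(n,c.min(0),c.max(0),len(c))
    o,D=rays(d,T,c);S.append((o,D))
def f(p,r=.096,sel=(0,1,2)):
    n=nrm(p[3]); return np.concatenate([(np.linalg.norm(onplane(*S[i],p[:3],n)-p[:3],axis=1)-r) for i in sel])
for sel in((0,1,2),(0,1),(1,2),(0,2)):
    s=least_squares(f,[.5,.15,.18,0],kwargs=dict(sel=sel),loss="soft_l1",f_scale=.002)
    print(sel,s.x.round(4),np.abs(s.fun).mean().round(4))
# clip orange
for n in("scene","side","wrist"):
    d=dict(np.load(f"{n}0.npz"));T=T_of(d,st)
    m=mask(d["img"],(4,150,80),(14,255,255),0);c=big(m).reshape(-1,2);o,D=rays(d,T,c)
    P=onplane(o,D,np.array([0,0,.0]),np.array([0,0,1.]));print(n,len(c),c.min(0),c.max(0),P.min(0).round(3),P.max(0).round(3))
E
```

```text
scene [233 166] [299 229] 30
side [245 161] [306 211] 26
wrist [73 73] [292 332] 66
(0, 1, 2) [ 0.548  -0.0071  0.1575 -0.1272] 0.002
(0, 1) [ 0.5492 -0.0077  0.1566 -0.1157] 0.0017
(1, 2) [ 0.5481 -0.007   0.1576 -0.1243] 0.0021
(0, 2) [ 0.5382  0.0668  0.3347 -0.3059] 0.019
scene 73 [327 214] [344 229] [ 0.44  -0.258  0.   ] [ 0.512 -0.191  0.   ]
side 95 [272 275] [296 301] [ 0.429 -0.268  0.   ] [ 0.511 -0.183  0.   ]
wrist 109 [111 370] [159 398] [ 0.408 -0.306 -0.   ] [ 0.473 -0.261  0.   ]
```

```bash
cat >> h.py <<'E'
def frame(n,xdir):  # tool pointing along -n, tool x near xdir
    z=-n; x=xdir-z*(xdir@z); x/=np.linalg.norm(x); return np.c_[x,np.cross(z,x),z]
def move(st,p,M):
    A=R.from_quat(st["eef_rot"]).as_matrix()
    sh=A.T@(np.array(p)-st["tool_pos"]); rv=R.from_matrix(A.T@M).as_rotvec()
    print("shift",(sh/.3).round(4).tolist(),"turn",(rv/np.pi).round(4).tolist(),"deg",np.degrees(np.linalg.norm(rv)).round(1),"mm",(np.linalg.norm(sh)*1e3).round())
E
python3 - <<'E'
from h import *
from plant import *
a=-.12;n=nrm(a);st=get_state();c=np.array([.548,-.007,.1575])+.012*n
M=frame(n,np.array([np.cos(a),np.sin(a),0]))
move(st,c+.11*n,M)
E
```

```text
shift [0.0011, -0.4572, -0.0828] turn [-0.1409, 0.125, 0.5245] deg 100.3 mm 139.0
```

>>> {"name": "send_rows", "arguments": {"targets": [[[0.001,-0.457,-0.083],[-0.141,0.125,0.5245]],[[0.001,-0.457,-0.083],[-0.141,0.125,0.5245]],[[0.001,-0.457,-0.083],[-0.141,0.125,0.5245]],[[0.001,-0.457,-0.083],[-0.141,0.125,0.5245]],[[0.001,-0.457,-0.083],[-0.141,0.125,0.5245]],[[0.001,-0.457,-0.083],[-0.141,0.125,0.5245]],[[0.001,-0.457,-0.083],[-0.141,0.125,0.5245]],[[0.001,-0.457,-0.083],[-0.141,0.125,0.5245]],[[0.001,-0.457,-0.083],[-0.141,0.125,0.5245]],[[0.001,-0.457,-0.083],[-0.141,0.125,0.5245]],[[0.001,-0.457,-0.083],[-0.141,0.125,0.5245]],[[0.001,-0.457,-0.083],[-0.141,0.125,0.5245]]], "fingers": 0.55}}

```text
clock: 1.65
tool_pos: [0.4969, 0.0036, 0.2922]
eef_rot: [0.969, -0.058, 0.24, 0.017]
contact_force: [-0.4, -0.2, -0.2]
opening: 0.551
finger_force: 0.0
```

```bash
python3 - <<'E'
from h import *
from plant import *
s=get_state(); print({k:np.round(v,3).tolist() for k,v in s.items()})
for n in("wrist","side","scene"):
    d=snapshot(n);np.savez(f"{n}1.npz",st_p=s["tool_pos"],st_q=s["eef_rot"],**d);cv2.imwrite(f"pics/{n}1.png",d["img"])
E
```

```text
{'clock': 1.65, 'q': [-0.536, 0.351, 0.471, 2.33, -1.0, 0.043, -0.827], 'qd': [0.045, 0.002, -0.029, 0.001, -0.001, -0.003, 0.018], 'joint_torque': [-0.827, -28.247, 3.438, -11.157, -0.054, -1.373, -0.176], 'tool_pos': [0.497, 0.004, 0.292], 'eef_rot': [0.969, -0.058, 0.24, 0.017], 'contact_force': [-0.393, -0.184, -0.199], 'moment': [0.136, 0.57, 0.009], 'finger_force': 0.0, 'opening': 0.551}
```

View pics/wrist1.png

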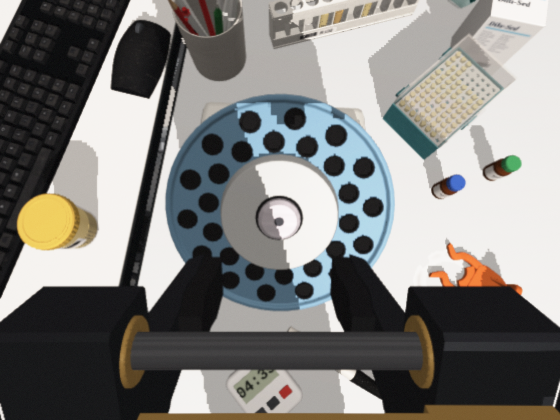

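```bash
cat > k.py <<'E'
from h import *
import itertools
q0=[.034,.69,-.195,1.566,.157,.903,-.215];q1=[-.536,.351,.471,2.33,-1.,.043,-.827]
D=[(q0,[.624,0,.238],[.707,.707,-.001,-.001]),(q1,[.497,.004,.292],[.969,-.058,.24,.017])]
E
python3 - <<'E'
from k import *
def rot(q,s): 
    M=R.identity()
    for ax,a,g in zip("zyzyzyz",q,s): M=M*R.from_euler(ax,g*a)
    return M
best=[]
for s in itertools.product((1,-1),repeat=6):
    s=(1,)+s
    off=[(rot(q,s).inv()*R.from_quat(e)) for q,p,e in D]
    best.append(((off[0].inv()*off[1]).magnitude(),s,off[0].as_rotvec().round(3),off[1].as_rotvec().round(3)))
best.sort(key=lambda b:b[0])
for b in best[:4]: print(b)
E
```

```text
(0.2899780022421056, (1, 1, 1, 1, -1, 1, -1), array([-0.187,  0.188,  1.329]), array([-0.174, -0.115,  1.263]))
(0.5169238469327415, (1, 1, -1, 1, -1, 1, 1), array([1.000e-03, 1.000e-03, 2.069e+00]), array([-0.033,  0.599,  2.205]))
(0.5682643188325618, (1, 1, -1, -1, 1, -1, -1), array([-1.276, -0.758,  1.364]), array([-1.674, -0.33 ,  1.648]))
(0.7475987787314294, (1, -1, -1, 1, -1, 1, 1), array([0.872, 1.36 , 1.682]), array([0.831, 0.51 , 2.077]))
```

```bash
python3 - <<'E'
from k import *
best=[]
for s in itertools.product((1,-1),repeat=6):
    def rot(q):
        M=R.from_euler("z",q[0])
        for g,a in zip(s,q[1:]): M=M*R.from_euler("x",g*np.pi/2)*R.from_euler("z",a)
        return M
    off=[(rot(q).inv()*R.from_quat(e)) for q,p,e in D]
    best.append(((off[0].inv()*off[1]).magnitude(),s,off[0].as_rotvec().round(3),off[1].as_rotvec().round(3)))
best.sort(key=lambda b:b[0])
for b in best[:3]: print(b)
E
```

```text
(0.2899780022421057, (-1, 1, -1, -1, 1, -1), array([ 2.321, -1.831,  0.26 ]), array([ 2.398, -1.762, -0.16 ]))
(0.5169238469327413, (-1, -1, 1, -1, 1, 1), array([1.000e-03, 1.000e-03, 2.069e+00]), array([-0.033,  0.599,  2.205]))
(0.5682643188325615, (-1, -1, -1, -1, 1, 1), array([ 1.271, -1.363, -0.758]), array([ 0.851, -1.461, -0.292]))
```

>>> {"name": "send_rows", "arguments": {"targets": [[[0,0,-0.2],[0,0,-0.06]],[[0,0,-0.2],[0,0,-0.12]],[[0,0,-0.2],[0,0,-0.18]],[[0,0,-0.2],[0,0,-0.24]]]}}

```text
clock: 2.3
tool_pos: [0.4691, 0.0068, 0.3455]
eef_rot: [0.935, 0.259, 0.221, 0.094]
contact_force: [0.2, -0.1, 0.2]
opening: 0.548
finger_force: 0.0
```

```bash
cat > log.py <<'E'
from plant import *
import json,numpy as np
s=get_state();r=[np.array(s[k]).tolist() for k in("q","tool_pos","eef_rot")]
open("log.jsonl","a").write(json.dumps(r)+"\n");print([np.round(x,3).tolist() for x in r])
E
python3 log.py
```

```text
[[-0.935, 0.26, 0.933, 2.309, -0.539, 0.224, -0.6], [0.469, 0.007, 0.345], [0.935, 0.259, 0.221, 0.094]]
```

>>> {"name": "send_rows", "arguments": {"targets": [[[0,0,0],[0,0,-0.06]],[[0,0,0],[0,0,-0.12]],[[0,0,0],[0,0,-0.18]],[[0,0,0],[0,0,-0.24]]]}}

```text
clock: 2.8
tool_pos: [0.469, 0.0058, 0.3451]
eef_rot: [0.776, 0.583, 0.171, 0.169]
contact_force: [0.4, 0.9, 0.6]
opening: 0.549
finger_force: 0.0
```

```bash
python3 log.py
```

```text
[[-0.825, 0.226, 0.768, 2.306, -0.223, 0.202, -0.183], [0.469, 0.006, 0.345], [0.776, 0.583, 0.171, 0.169]]
```

>>> {"name": "send_rows", "arguments": {"targets": [[[0,0,0],[0,0,-0.06]],[[0,0,0],[0,0,-0.12]],[[0,0,0],[0,0,-0.18]],[[0,0,0],[0,0,-0.24]]]}}

```text
clock: 3.3
tool_pos: [0.469, 0.0057, 0.3451]
eef_rot: [0.509, 0.827, 0.097, 0.22]
contact_force: [0.7, 0.0, 0.1]
opening: 0.549
finger_force: 0.0
```

```bash
python3 log.py
```

```text
[[-0.699, 0.202, 0.592, 2.302, 0.078, 0.203, 0.251], [0.469, 0.006, 0.345], [0.509, 0.827, 0.097, 0.22]]
```

```bash
cat > k2.py <<'E'
from k import *
import json
D=D+[tuple(json.loads(l)) for l in open("log.jsonl")]
def rot(q,s,o):
    M=R.from_euler("z",q[0]+o[0])
    for g,a,b in zip(s,q[1:],list(o[1:])+[0]): M=M*R.from_euler("x",g*np.pi/2)*R.from_euler("z",a+b)
    return M
E
python3 - <<'E'
from k2 import *
best=[]
rng=np.random.default_rng(0)
for s in itertools.product((1,-1),repeat=6):
    if s[0]==1 : continue
    def f(o): return np.concatenate([(rot(q,s,o[:6])*R.from_rotvec(o[6:])*R.from_quat(e).inv()).as_rotvec() for q,p,e in D])
    for t in range(4):
        r=least_squares(f,np.r_[0,rng.integers(-1,3,5)*np.pi/2*(t>0),rng.normal(size=3)],loss="soft_l1",max_nfev=150)
        best.append((np.abs(r.fun).max(),s,r.x.round(3)))
best.sort(key=lambda b:b[0])
for b in best[:6]: print(b)
E
```

```text
(np.float64(0.06811306464640768), (-1, -1, -1, -1, 1, -1), array([-0.171,  2.831,  0.173,  1.116, -0.305,  0.035,  1.73 ,  2.809,
        0.016]))
(np.float64(0.06811395714857028), (-1, 1, 1, 1, 1, -1), array([-0.171, -0.311,  6.456,  1.116,  2.836,  0.035, -1.565, -2.541,
       -0.014]))
(np.float64(0.06811411523823382), (-1, -1, 1, -1, -1, -1), array([ 6.112,  2.831, -2.969,  4.257,  2.836,  3.177, -1.565, -2.541,
       -0.014]))
(np.float64(0.06811456689703489), (-1, 1, 1, -1, 1, 1), array([-0.171, -0.311,  0.173, -2.026, -0.305,  3.177, -2.675,  1.647,
       -0.248]))
(np.float64(0.06811486292868858), (-1, -1, -1, -1, 1, 1), array([-0.171,  2.831,  0.173,  1.116, -0.305, -3.106, -2.674,  1.647,
       -0.248]))
(np.float64(0.06811513946949427), (-1, 1, 1, 1, 1, -1), array([-0.171, -0.311,  0.173,  1.116,  2.836,  0.035, -1.565, -2.541,
       -0.014]))
```

```bash
python3 - <<'E'
from h import *
from plant import *
# refine plate fit using settled wrist1 + side/scene 1
S=[]
for n in("wrist","side","scene"):
    d=dict(np.load(f"{n}1.npz"));T=T_of(d,dict(tool_pos=d["st_p"],eef_rot=d["st_q"]))
    m=mask(d["img"],(95,60,50),(112,255,255),0)
    if n=="side": m[:,320:]=0;m[:140]=0; m[225:]=0
    if n=="scene": m[:160]=0;m[235:]=0;m[:,:225]=0;m[:,301:]=0
    c=cv2.convexHull(big(cv2.morphologyEx(m,cv2.MORPH_CLOSE,np.ones((5,5))))).reshape(-1,2)
    if n=="wrist":c=c[(c[:,1]<250)]
    S.append(rays(d,T,c));print(n,c.min(0),c.max(0))
def f(p,r=.096,sel=(0,1,2)):
    n=nrm(p[3]); return np.concatenate([(np.linalg.norm(onplane(*S[i],p[:3],n)-p[:3],axis=1)-r) for i in sel])
for sel in((0,),(0,1),(0,2),(1,2),(0,1,2)):
    s=least_squares(f,[.548,-.007,.157,-.12],kwargs=dict(sel=sel),loss="soft_l1",f_scale=.002);print(sel,s.x.round(4),np.abs(s.fun).mean().round(4))
a=s.x[3];n=nrm(a);c=s.x[:3]+.012*n
M=frame(n,-np.array([np.cos(a),np.sin(a),0]));st=get_state()
move(st,c+.13*n,M)
E
```

```text
wrist [166  95] [393 249]
side [244 161] [306 211]
scene [233 176] [300 230]
(0,) [ 0.5482 -0.0067  0.1532 -0.1433] 0.0001
(0, 1) [ 0.5483 -0.0068  0.1551 -0.1186] 0.0012
(0, 2) [ 0.5483 -0.0073  0.1545 -0.1116] 0.0017
(1, 2) [ 0.5492 -0.0081  0.1569 -0.1198] 0.0023
(0, 1, 2) [ 0.5484 -0.0072  0.1557 -0.1158] 0.0019
shift [0.033, -0.0687, 0.2107] turn [-0.0086, -0.0098, -0.3138] deg 56.5 mm 67.0
```

>>> {"name": "send_rows", "arguments": {"targets": [[[0,0,0],[0,0,-0.055]],[[0,0,0],[0,0,-0.11]],[[0,0,0],[0,0,-0.165]],[[0,0,0],[0,0,-0.22]],[[0,0,0],[0,0,-0.275]],[[0.02,-0.04,0.08],[-0.009,-0.01,-0.314]],[[0.033,-0.069,0.15],[-0.009,-0.01,-0.314]],[[0.033,-0.069,0.21],[-0.009,-0.01,-0.314]],[[0.033,-0.069,0.21],[-0.009,-0.01,-0.314]],[[0.033,-0.069,0.21],[-0.009,-0.01,-0.314]]]}}

```text
clock: 4.55
tool_pos: [0.4662, -0.0082, 0.2822]
eef_rot: [0.06, 0.968, -0.033, 0.241]
contact_force: [0.1, -0.7, 0.5]
opening: 0.548
finger_force: 0.0
```

```bash
python3 log.py; python3 - <<'E'
from h import *
from plant import *
a=-.118;n=nrm(a);c=np.array([.5484,-.0070,.1553])+.012*n
M=frame(n,-np.array([np.cos(a),np.sin(a),0]));st=get_state()
print(n,c);move(st,c+.06*n,M)
E
```

```text
[[-0.209, 0.308, -0.009, 2.41, 1.735, 0.197, -0.464], [0.466, -0.008, 0.282], [0.06, 0.968, -0.033, 0.241]]
[-0.49652304  0.05886318  0.8660254 ] [ 0.54244172 -0.00629364  0.1656923 ]
shift [-0.0326, 0.0459, 0.2596] turn [-0.0121, -0.0105, 0.0011] deg 2.9 mm 80.0
```

>>> {"name": "send_rows", "arguments": {"targets": [[[-0.03,0.046,0.1],[-0.012,-0.0105,0.001]],[[-0.0326,0.046,0.2],[-0.012,-0.0105,0.001]],[[-0.0326,0.046,0.26],[-0.012,-0.0105,0.001]],[[-0.0326,0.046,0.26],[-0.012,-0.0105,0.001]],[[-0.0326,0.046,0.26],[-0.012,-0.0105,0.001]],[[-0.0326,0.046,0.26],[-0.012,-0.0105,0.001]]]}}

```text
clock: 5.3
tool_pos: [0.5126, -0.0021, 0.2188]
eef_rot: [0.056, 0.964, -0.016, 0.259]
contact_force: [-0.0, 0.2, -0.5]
opening: 0.549
finger_force: 0.0
```

```bash
python3 log.py; cat > m.py <<'E'
import sys
from h import *
from plant import *
a=-.118;n=nrm(a);c=np.array([.5484,-.0070,.1553])+.012*n
M=frame(n,-np.array([np.cos(a),np.sin(a),0]));st=get_state()
B=np.c_[-M[:,0],-M[:,1],n]  # spindle x,y,z
print("tcp in hub frame mm",((np.array(st["tool_pos"])-c)@B*1e3).round(1),"F",(np.array(st["contact_force"])@B).round(1),"clock",st["clock"])
move(st,c+.0*n,M)
E
python3 m.py
```

```text
[[0.05, 0.521, -0.348, 2.409, 2.241, 0.43, -0.957], [0.513, -0.002, 0.219], [0.056, 0.964, -0.016, 0.259]]
tcp in hub frame mm [ 0.4 -0.6 61.1] F [-0.3 -0.2 -0.4] clock 5.3
shift [0.0017, -0.002, 0.2036] turn [-0.0001, 0.0004, 0.0005] deg 0.1 mm 61.0
```

>>> {"name": "send_rows", "arguments": {"targets": [[[0.002,-0.002,0.1],[0,0,0]],[[0.002,-0.002,0.18],[0,0,0]],[[0.002,-0.002,0.19],[0,0,0]],[[0.002,-0.002,0.2],[0,0,0]],[[0.002,-0.002,0.21],[0,0,0]],[[0.002,-0.002,0.22],[0,0,0]],[[0.002,-0.002,0.23],[0,0,0]],[[0.002,-0.002,0.235],[0,0,0]]]}}

```text
clock: 6.3
tool_pos: [0.5472, -0.007, 0.1566]
eef_rot: [0.056, 0.964, -0.016, 0.258]
contact_force: [-1.6, -0.0, 3.2]
opening: 0.548
finger_force: 2.0
```

```bash
python3 m.py
```

```text
tcp in hub frame mm [ -0.4   0.1 -10.3] F [0.2 0.2 3.5] clock 6.3
shift [-0.0013, 0.0003, -0.0344] turn [-0.0002, 0.0001, 0.0004] deg 0.1 mm 10.0
```

>>> {"name": "send_rows", "arguments": {"targets": [[[0,0,0.006],[0,0,0]],[[0,0,0.012],[0,0,0]],[[0,0,0.018],[0,0,0]]]}}

```text
clock: 6.68
tool_pos: [0.5499, -0.0074, 0.1518]
eef_rot: [0.057, 0.964, -0.016, 0.258]
contact_force: [-1.3, -0.5, 4.1]
opening: 0.55
finger_force: 2.0
```

>>> {"name": "send_rows", "arguments": {"targets": [[[0,0,0.006],[0,0,0]],[[0,0,0.012],[0,0,0]]]}}

```text
clock: 6.92
tool_pos: [0.5505, -0.0075, 0.1506]
eef_rot: [0.056, 0.964, -0.016, 0.259]
contact_force: [-21.5, 1.4, 44.1]
opening: 0.548
finger_force: 23.6
```

```bash
python3 m.py
```

```text
tcp in hub frame mm [ -0.5   0.3 -17.1] F [ 3.4  1.1 48.9] clock 6.925
shift [-0.0019, 0.0008, -0.0571] turn [-0.0003, 0.0007, 0.0009] deg 0.2 mm 17.0
```

>>> {"name": "send_rows", "arguments": {"targets": [[[0,0,-0.05],[0,0,0]],[[0,0,-0.2],[0,0,0]],[[0,0,-0.35],[0,0,0]],[[0,0,-0.4],[0,0,0]],[[0,0,-0.4],[0,0,0]]]}}

```text
clock: 7.55
tool_pos: [0.492, 0.0, 0.2537]
eef_rot: [0.056, 0.964, -0.015, 0.259]
contact_force: [-0.2, -1.0, -0.8]
opening: 0.55
finger_force: 0.0
```

```bash
python3 log.py; python3 m.py; python3 - <<'E'
from h import *
from plant import *
s=get_state()
for n in("wrist","side"):
    d=snapshot(n);np.savez(f"{n}2.npz",st_p=s["tool_pos"],st_q=s["eef_rot"],**d);cv2.imwrite(f"pics/{n}2.png",d["img"])
w=cv2.imread("pics/wrist2.png");d=cv2.imread("pics/side2.png")
B=cv2.resize(d[230:320,230:350],(400,300),interpolation=cv2.INTER_CUBIC)
C=cv2.resize(d[140:230,230:350],(400,300),interpolation=cv2.INTER_CUBIC)
cv2.imwrite("pics/comp2.png",np.hstack([cv2.resize(w,(400,300)),B])) if 0 else cv2.imwrite("pics/comp2.png",np.hstack([np.vstack([B,C]),np.vstack([cv2.resize(w,(400,300)),np.zeros((300,400,3),np.uint8)])]))
E
```

```text
[[-0.012, 0.41, -0.265, 2.42, 2.14, 0.33, -0.869], [0.492, 0.0, 0.254], [0.056, 0.964, -0.015, 0.259]]
tcp in hub frame mm [  0.   -0.3 101.6] F [-0.5  1.  -0.6] clock 7.55
shift [0.0006, -0.0012, 0.3387] turn [0.0001, 0.0006, 0.0005] deg 0.1 mm 102.0
```

View pics/comp2.png

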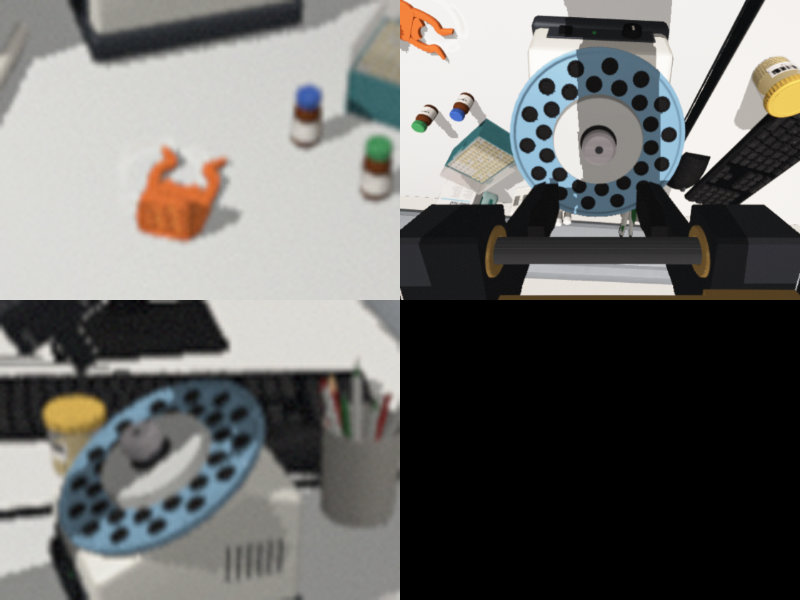

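```bash
python3 - <<'E'
from h import *
from plant import *
st=get_state();n=np.array([0,0,1.]);M=frame(n,np.array([-1.,0,0]))
move(st,[.475,-.24,.16],M)
E
```

```text
shift [0.1227, -0.8005, 0.2851] turn [-0.01, 0.1663, -0.0363] deg 30.7 mm 258.0
```

>>> {"name": "send_rows", "arguments": {"targets": [[[0,-0.2,0],[0,0.04,-0.01]],[[0,-0.4,0],[0,0.08,-0.02]],[[0.05,-0.6,0.1],[-0.01,0.12,-0.03]],[[0.1,-0.75,0.2],[-0.01,0.166,-0.036]],[[0.123,-0.8,0.285],[-0.01,0.166,-0.036]],[[0.123,-0.8,0.285],[-0.01,0.166,-0.036]],[[0.123,-0.8,0.285],[-0.01,0.166,-0.036]],[[0.123,-0.8,0.285],[-0.01,0.166,-0.036]]], "fingers": 0.5}}

```text
clock: 8.65
tool_pos: [0.4756, -0.2405, 0.1589]
eef_rot: [-0.0, 1.0, 0.003, 0.0]
contact_force: [1.3, -0.2, -1.2]
opening: 0.498
finger_force: 0.0
```

```bash
python3 log.py;python3 - <<'E'
from h import *
from plant import *
s=get_state()
d=snapshot("wrist");np.savez("wrist3.npz",st_p=s["tool_pos"],st_q=s["eef_rot"],**d);cv2.imwrite("pics/wrist3.png",d["img"])
m=mask(d["img"],(4,150,80),(14,255,255),0);print(cv2.boundingRect(big(m)))
E
```

```text
[[0.786, 0.765, -0.681, 1.903, 0.703, 0.73, 1.264], [0.476, -0.241, 0.159], [-0.0, 1.0, 0.003, 0.0]]
(231, 126, 107, 99)
```

View pics/wrist3.png

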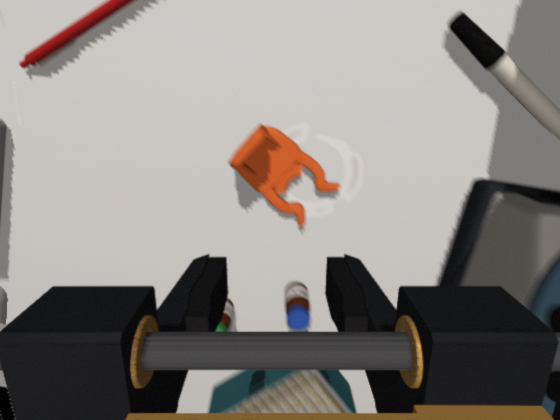

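```bash
python3 - <<'E'
from h import *
d=dict(np.load("wrist3.npz"));T=T_of(d,dict(tool_pos=d["st_p"],eef_rot=d["st_q"]))
m=mask(d["img"],(3,140,60),(16,255,255),0);c=big(m)
h=cv2.approxPolyDP(c,2.5,True).reshape(-1,2)
z=np.array([0,0,1.]);o,D=rays(d,T,h)
for p,a,b,e in zip(h,onplane(o,D,z*0,z),onplane(o,D,z*.007,z),onplane(o,D,z*.036,z)): print(p,(a[:2]*1e3).round(1),(b[:2]*1e3).round(1),(e[:2]*1e3).round(1))
B=cv2.resize(d["img"][110:240,215:388],(800,600),interpolation=cv2.INTER_CUBIC);cv2.imwrite("pics/crop3.png",B)
E
```

```text
[261 126] [ 423.1 -253. ] [ 422.5 -252.7] [ 420.2 -251.7]
[237 152] [ 444.4 -273.3] [ 443.4 -272.6] [ 439.  -269.6]
[231 165] [ 455.4 -278.8] [ 454.1 -277.9] [ 448.7 -274.4]
[277 208] [ 493.6 -239.7] [ 491.4 -239.8] [ 482.4 -240. ]
[295 213] [ 498.3 -223.8] [ 496.  -224.3] [ 486.5 -226. ]
[301 225] [ 509.5 -218.3] [ 507.  -218.9] [ 496.4 -221.1]
[301 205] [ 490.9 -218.7] [ 488.8 -219.2] [ 480.  -221.5]
[289 204] [ 490.  -229.2] [ 487.9 -229.5] [ 479.2 -230.8]
[277 194] [ 480.9 -239.8] [ 479.  -239.8] [ 471.2 -240. ]
[299 174] [ 463.2 -221. ] [ 461.7 -221.5] [ 455.6 -223.5]
[300 166] [ 456.3 -220.3] [ 455.  -220.8] [ 449.5 -222.9]
[304 165] [ 455.4 -216.9] [ 454.1 -217.5] [ 448.7 -219.9]
[314 174] [ 463.2 -208.2] [ 461.7 -208.9] [ 455.6 -212.2]
[316 187] [ 474.6 -206.1] [ 472.9 -206.9] [ 465.7 -210.3]
[320 190] [ 477.3 -202.5] [ 475.5 -203.4] [ 468.  -207.2]
[336 189] [ 476.4 -188.7] [ 474.7 -189.9] [ 467.2 -195. ]
[337 184] [ 472.  -188.1] [ 470.3 -189.3] [ 463.3 -194.4]
[327 183] [ 471.1 -196.7] [ 469.4 -197.8] [ 462.5 -202.1]
[318 164] [ 454.6 -205.1] [ 453.3 -205.9] [ 448.  -209.4]
[282 133] [ 428.8 -235.7] [ 428.1 -235.8] [ 425.2 -236.5]
```

View pics/crop3.png

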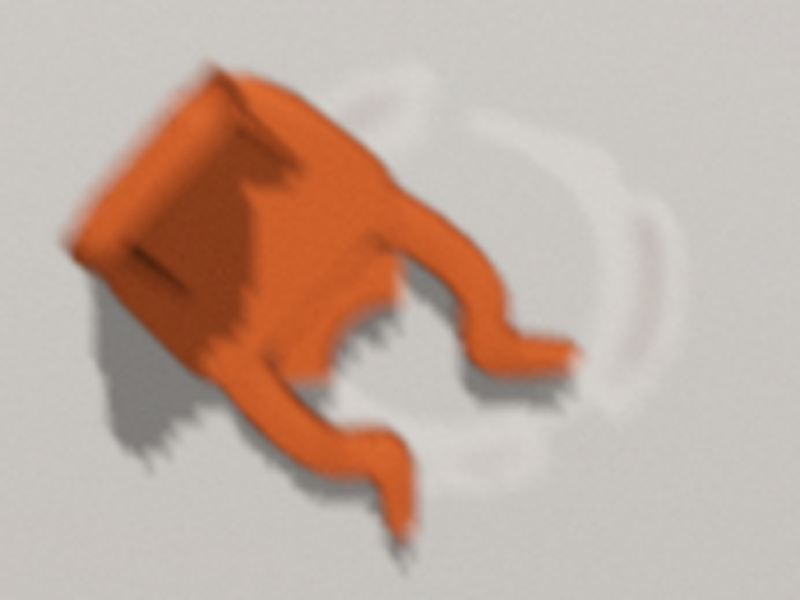

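```bash
cat > g.py <<'E'
from h import *
from plant import *
st=get_state();n=np.array([0,0,1.]);t=np.radians(47);y=np.array([np.cos(t),np.sin(t),0]);M=frame(n,np.cross(y,-n))
f=np.array([.437,-.2603,0])
print(M[:,1],y,"off mm",((np.array(st["tool_pos"])-f)*1e3).round(1),st["opening"],st["clock"])
move(st,f+[0,0,.06],M);move(st,f+[0,0,.0105],M)
E
python3 g.py
```

```text
[ 0.68199836  0.7313537  -0.        ] [0.68199836 0.7313537  0.        ] off mm [ 34.    9.  153.9] 0.49887310926042894 8.7
shift [0.1098, -0.0326, 0.3141] turn [-0.0003, -0.0035, 0.2346] deg 42.2 mm 100.0
shift [0.1081, -0.0331, 0.4791] turn [-0.0003, -0.0035, 0.2346] deg 42.2 mm 148.0
```

>>> {"name": "send_rows", "arguments": {"targets": [[[0,0,0],[0,0,0]]]}}

```text
clock: 8.82
tool_pos: [0.473, -0.2426, 0.1573]
eef_rot: [0.004, 1.0, 0.001, -0.001]
contact_force: [0.5, 1.3, -1.0]
opening: 0.503
finger_force: 0.0
```

```bash
python3 g.py; python3 - <<'E'
from h import *
from plant import *
s=get_state();print(s["tool_pos"],s["qd"],s["clock"])
d=snapshot("wrist");T=T_of(d,s)
m=mask(d["img"],(3,140,60),(16,255,255),0);c=big(m).reshape(-1,2)
h=cv2.approxPolyDP(c.reshape(-1,1,2),2.5,True).reshape(-1,2)
z=np.array([0,0,1.]);o,D=rays(d,T,h)
for p,b,e in zip(h,onplane(o,D,z*.007,z),onplane(o,D,z*.036,z)): print(p,(b[:2]*1e3).round(1),(e[:2]*1e3).round(1))
print(get_state()["tool_pos"])
E
```

```text
[ 0.68199836  0.7313537  -0.        ] [0.68199836 0.7313537  0.        ] off mm [ 36.   17.7 157.3] 0.503051277436253 8.825
shift [0.1186, -0.061, 0.3245] turn [0.0006, -0.0012, 0.2363] deg 42.5 mm 105.0
shift [0.1182, -0.0615, 0.4895] turn [0.0006, -0.0012, 0.2363] deg 42.5 mm 152.0
[ 0.47300267 -0.24257105  0.15729565] [-0.06593011 -0.05969827 -0.04785901  0.03985397 -0.00606044 -0.0218906
 -0.01207567] 8.825
[265 131] [ 423.3 -251.5] [ 420.6 -250.7]
[242 156] [ 443.2 -270.7] [ 438.6 -268. ]
[235 171] [ 455.6 -276.9] [ 449.8 -273.6]
[282 214] [ 493.4 -238.1] [ 483.9 -238.6]
[300 218] [ 497.1 -222.6] [ 487.3 -224.6]
[307 231] [ 509.1 -216.4] [ 498.1 -219. ]
[307 212] [ 491.7 -216.7] [ 482.4 -219.3]
[302 208] [ 488.1 -221. ] [ 479.1 -223.2]
[293 209] [ 488.9 -228.7] [ 479.9 -230.1]
[282 200] [ 480.9 -238.1] [ 472.6 -238.6]
[290 197] [ 478.3 -231.3] [ 470.3 -232.5]
[293 187] [ 469.6 -228.8] [ 462.4 -230.2]
[305 180] [ 463.7 -218.8] [ 457.1 -221.2]
[306 171] [ 456.1 -218.1] [ 450.2 -220.6]
[318 178] [ 462.1 -208. ] [ 455.6 -211.5]
[324 195] [ 476.8 -202.6] [ 468.9 -206.5]
[341 195] [ 476.9 -188.2] [ 469.  -193.6]
[344 190] [ 472.6 -185.9] [ 465.1 -191.5]
[331 188] [ 470.7 -196.9] [ 463.5 -201.4]
[325 172] [ 457.1 -202.4] [ 451.1 -206.4]
[283 136] [ 427.3 -237.1] [ 424.3 -237.7]
[ 0.47388574 -0.2403136   0.15859461]
```

>>> {"name": "send_rows", "arguments": {"targets": [[[0.03,-0.015,0.08],[0,0,0.055]],[[0.06,-0.03,0.16],[0,0,0.11]],[[0.09,-0.045,0.24],[0,0,0.17]],[[0.123,-0.064,0.3],[0,-0.001,0.236]],[[0.123,-0.064,0.32],[0,-0.001,0.236]],[[0.123,-0.064,0.32],[0,-0.001,0.236]],[[0.123,-0.064,0.38],[0,-0.001,0.236]],[[0.123,-0.064,0.44],[0,-0.001,0.236]],[[0.123,-0.064,0.48],[0,-0.001,0.236]],[[0.123,-0.064,0.49],[0,-0.001,0.236]],[[0.123,-0.064,0.49],[0,-0.001,0.236]]], "fingers": 0.4}}

```text
clock: 10.25
tool_pos: [0.4382, -0.2591, 0.0136]
eef_rot: [0.362, 0.932, 0.0, 0.002]
contact_force: [-0.2, -0.3, 0.2]
opening: 0.4
finger_force: 0.0
```

```bash
python3 g.py; python3 log.py; python3 - <<'E'
from h import *
from plant import *
w=snapshot("wrist")["img"];s=snapshot("side")["img"]
cv2.imwrite("pics/c4.png",np.hstack([cv2.resize(w,(400,300)),cv2.resize(s[230:320,230:350],(400,300),interpolation=cv2.INTER_CUBIC)]))
E
```

```text
[ 0.68199836  0.7313537  -0.        ] [0.68199836 0.7313537  0.        ] off mm [ 1.2  1.2 13.6] 0.39986298872352166 10.25
shift [-0.0004, -0.0053, -0.1546] turn [0.0007, 0.0013, 0.0028] deg 0.6 mm 46.0
shift [0.0003, -0.0056, 0.0104] turn [0.0007, 0.0013, 0.0028] deg 0.6 mm 4.0
[[0.56, 0.938, -0.191, 2.049, 0.773, 0.22, 0.515], [0.438, -0.259, 0.014], [0.362, 0.932, 0.0, 0.002]]
```

View pics/c4.png

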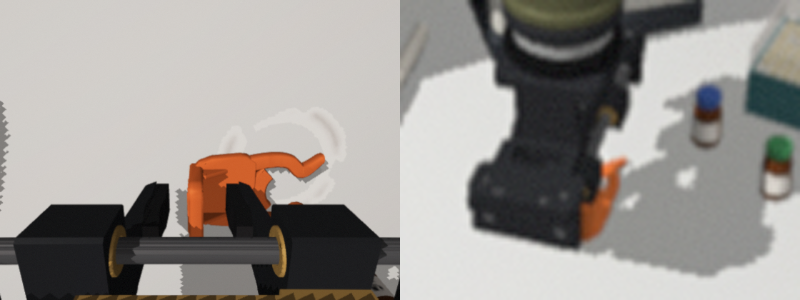

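>>> {"name": "send_rows", "arguments": {"targets": [[[0,0,0.009],[0,0,0]],[[0,0,0.009],[0,0,0]]]}}

```text
clock: 10.6
tool_pos: [0.4379, -0.2593, 0.0107]
eef_rot: [0.363, 0.932, 0.0, 0.002]
contact_force: [0.4, 0.3, -0.1]
opening: 0.402
finger_force: 0.0
```

>>> {"name": "send_rows", "arguments": {"targets": [[[0,0,0],[0,0,0]],[[0,0,0],[0,0,0]],[[0,0,0],[0,0,0]],[[0,0,0],[0,0,0]],[[0,0,0],[0,0,0]],[[0,0,0],[0,0,0]]], "fingers": 0, "newtons": 55}}

```text
clock: 11.35
tool_pos: [0.4378, -0.2592, 0.0107]
eef_rot: [0.363, 0.932, 0.0, 0.002]
contact_force: [0.5, 0.9, 1.0]
opening: 0.086
finger_force: 55.0
```

```bash
python3 g.py; python3 log.py
```

```text
[ 0.68199836  0.7313537  -0.        ] [0.68199836 0.7313537  0.        ] off mm [ 0.8  1.1 10.7] 0.08602598431862478 11.35
shift [-0.001, -0.0042, -0.1644] turn [0.0006, 0.0012, 0.0025] deg 0.5 mm 49.0
shift [-0.0003, -0.0045, 0.0006] turn [0.0006, 0.0012, 0.0025] deg 0.5 mm 1.0
[[0.556, 0.944, -0.184, 2.049, 0.776, 0.212, 0.511], [0.438, -0.259, 0.011], [0.363, 0.932, 0.0, 0.002]]
```

>>> {"name": "send_rows", "arguments": {"targets": [[[0,0,-0.1],[0,0,0]],[[0,0,-0.3],[0,0,0]],[[0,0,-0.5],[0,0,0]],[[0,0,-0.6],[0,0,0]],[[0,0,-0.6],[0,0,0]],[[0,0,-0.6],[0,0,0]]]}}

```text
clock: 12.1
tool_pos: [0.4362, -0.259, 0.1897]
eef_rot: [0.363, 0.932, 0.0, 0.001]
contact_force: [0.1, -0.0, -1.1]
opening: 0.086
finger_force: 55.0
```

```bash
python3 log.py; python3 - <<'E'
from h import *
from plant import *
a0=-.118
d=dict(np.load("wrist2.npz"));T=T_of(d,dict(tool_pos=d["st_p"],eef_rot=d["st_q"]))
m=mask(d["img"],(95,60,50),(112,255,255),0)
c=cv2.convexHull(big(cv2.morphologyEx(m,cv2.MORPH_CLOSE,np.ones((5,5))))).reshape(-1,2);c=c[c[:,1]<255]
o,D=rays(d,T,c);n0=nrm(a0)
H0=np.array([.54244,-.00629,.16569])-.0169*n0
f4=lambda p:np.linalg.norm(onplane(o,D,p[:3],nrm(p[3]))-p[:3],axis=1)-.096
s=least_squares(f4,[*(H0-.012*n0),a0]);B=np.c_[[np.cos(np.pi/6)*np.cos(a0),np.cos(np.pi/6)*np.sin(a0),.5],[-np.sin(a0),np.cos(a0),0],n0]
print("free fit yaw",s.x[3].round(4),"in H0 frame mm",((s.x[:3]-H0)@B*1e3).round(2),np.abs(s.fun).max())
for a in(-.118,-.13,-.1):
    f2=lambda p:np.linalg.norm(onplane(o,D,H0+B@[p[0],p[1],-.012],nrm(a))-(H0+B@[p[0],p[1],-.012]),axis=1)-.096
    s=least_squares(f2,[0,0]);print(a,(s.x*1e3).round(2),np.abs(s.fun).max().round(4))
st=get_state();w=snapshot("wrist");np.savez("wrist4.npz",st_p=st["tool_pos"],st_q=st["eef_rot"],**w);cv2.imwrite("pics/wrist4.png",w["img"])
# clip in the tool frame: rays to plane tool z = -10.7+... clip top at z_tool = .0107-.007
o,D=rays(w,np.array(w["T_tool_cam"]),cv2.approxPolyDP(big(mask(w["img"],(3,140,60),(16,255,255),0)),2.5,True))
h=cv2.approxPolyDP(big(mask(w["img"],(3,140,60),(16,255,255),0)),2.5,True).reshape(-1,2)
z=np.array([0,0,1.])
for p,q in zip(h,onplane(o,D,z*.0037,z)): print(p,(q*1e3).round(1))
E
```

```text
[[0.781, 0.654, -0.543, 1.959, 0.53, 0.67, 0.732], [0.436, -0.259, 0.19], [0.363, 0.932, 0.0, 0.001]]
free fit yaw -0.1755 in H0 frame mm [  0.47   0.59 -10.64] 0.0007829826040982452
-0.118 [ 0.34 -0.26] 0.0013
-0.13 [ 0.34 -0.09] 0.0012
-0.1 [ 0.34 -0.51] 0.0013
[458 222] [23.5 78.6  3.7]
[451 219] [24.8 75.4  3.7]
[426 232] [18.8 65.3  3.7]
[415 222] [23.5 60.   3.7]
[401 217] [25.8 53.6  3.7]
[355 221] [23.9 33.8  3.7]
[338 217] [25.7 26.3  3.7]
[300 220] [24.4  9.8  3.7]
[268 234] [17.8 -4.2  3.7]
[263 273] [-1.3 -6.6  3.7]
[265 330] [-31.7  -6.    3.7]
[285 331] [-32.3   3.7   3.7]
[287 256] [7.2 4.3 3.7]
[302 257] [ 6.7 11.   3.7]
[305 254] [ 8.2 12.4  3.7]
[314 258] [ 6.2 16.5  3.7]
[330 286] [-7.9 24.3  3.7]
[376 286] [-7.9 45.5  3.7]
[374 269] [ 0.8 43.9  3.7]
[384 253] [ 8.7 47.8  3.7]
[374 242] [14.  42.9  3.7]
[375 238] [15.9 43.1  3.7]
[401 237] [16.4 54.6  3.7]
[418 251] [ 9.7 62.9  3.7]
[430 252] [ 9.2 68.3  3.7]
[459 230] [19.7 79.6  3.7]
```

View pics/wrist4.png

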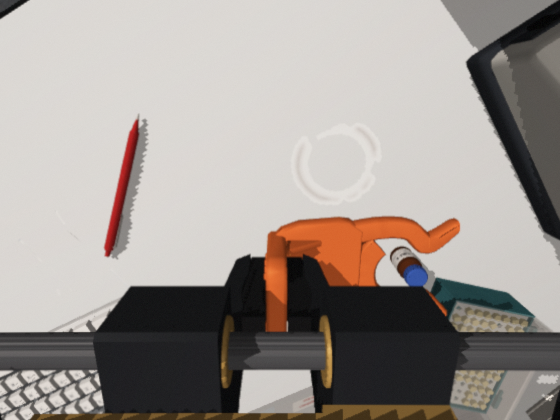

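```bash
python3 - <<'E'
from h import *
d=dict(np.load("wrist2.npz"));T=T_of(d,dict(tool_pos=d["st_p"],eef_rot=d["st_q"]))
g=cv2.cvtColor(d["img"],cv2.COLOR_BGR2GRAY)
P=[]
for c in range(200,360,4):
    r=np.flatnonzero(g[:70,c]<70)
    if len(r): P.append((c,r[0]))
P=np.array(P);print(P[::4].tolist())
o,D=rays(d,T,P);z=np.array([0,0,1.])
for h in(0,.02):
    Q=onplane(o,D,z*h,z);k=np.polyfit(Q[:,1],Q[:,0],1);r=Q[:,0]-np.polyval(k,Q[:,1]);g2=abs(r)<.002;k=np.polyfit(Q[g2,1],Q[g2,0],1);print("yaw",-np.arctan(k[0]),g2.mean(),abs(r).max())
E
```

```text
[[200, 23], [216, 24], [232, 24], [248, 25], [264, 25], [280, 26], [296, 27], [312, 28], [328, 29], [344, 29]]
yaw -0.16040612922220066 1.0 0.0005906908607434258
yaw -0.1604061292222024 1.0 0.0005560855718266255
```

```bash
cat > i.py <<'E'
import sys
from h import *
a=-.158;n=nrm(a);M=frame(n,-np.array([np.cos(a),np.sin(a),0]));B=np.c_[-M[:,0],-M[:,1]*-1,n]
C0=np.array([.5505,-.0075,.1506])
d=dict(np.load("wrist2.npz"));T=T_of(d,dict(tool_pos=d["st_p"],eef_rot=d["st_q"]))
m=mask(d["img"],(95,60,50),(112,255,255),0)
c=cv2.convexHull(big(cv2.morphologyEx(m,cv2.MORPH_CLOSE,np.ones((5,5))))).reshape(-1,2);c=c[c[:,1]<255]
o,D=rays(d,T,c)
f2=lambda p:np.linalg.norm(onplane(o,D,C0+B@[p[0],p[1],-.012],n)-(C0+B@[p[0],p[1],-.012]),axis=1)-.096
s=least_squares(f2,[0,0]);H=C0+B@[*s.x,0]
from plant import *
st=get_state()
print("lat",(s.x*1e3).round(2),"H",H.round(4),"tcp mm",((np.array(st["tool_pos"])-H)@B*1e3).round(1),"F",(np.array(st["contact_force"])@B).round(1),"mom",(np.array(st["moment"])@B).round(2),"open",st["opening"],"t",st["clock"])
for v in sys.argv[1:]:
    t=np.array(eval(v))/1e3;print(v,end=" ");move(st,H+B@t,M)
E
python3 i.py "(0,-125,60)" "(0,-112,30)" "(0,-112,12)"
```

```text
lat [0.79 0.8 ] H [ 0.5513 -0.0068  0.151 ] tcp mm [ -45.  -267.    70.3] F [-0.2  0.9 -1. ] mom [ 0.05 -0.02 -0.04] open 0.08682709736666926 t 12.15
(0,-125,60) shift [0.1383, 0.4759, -0.0451] turn [-0.0485, -0.1614, -0.1818] deg 44.6 mm 149.0
(0,-112,30) shift [0.1206, 0.5395, 0.0415] turn [-0.0485, -0.1614, -0.1818] deg 44.6 mm 166.0
(0,-112,12) shift [0.0957, 0.556, 0.0935] turn [-0.0485, -0.1614, -0.1818] deg 44.6 mm 172.0
```

>>> {"name": "send_rows", "arguments": {"targets": [[[0.02,0.06,-0.02],[-0.01,-0.03,-0.035]],[[0.04,0.14,-0.04],[-0.02,-0.065,-0.07]],[[0.07,0.24,-0.045],[-0.03,-0.1,-0.11]],[[0.1,0.34,-0.045],[-0.04,-0.13,-0.15]],[[0.138,0.42,-0.045],[-0.0485,-0.1614,-0.1818]],[[0.138,0.476,-0.045],[-0.0485,-0.1614,-0.1818]],[[0.138,0.476,-0.045],[-0.0485,-0.1614,-0.1818]],[[0.138,0.476,-0.045],[-0.0485,-0.1614,-0.1818]],[[0.138,0.476,-0.045],[-0.0485,-0.1614,-0.1818]]]}}

```text
clock: 13.28
tool_pos: [0.5018, -0.125, 0.2025]
eef_rot: [0.076, 0.963, -0.02, 0.257]
contact_force: [-0.6, -0.8, -0.7]
opening: 0.082
finger_force: 55.0
```

```bash
python3 log.py; python3 i.py "(0,-125,60)" "(0,-112,30)" "(0,-112,13)"
```

```text
[[0.605, 0.621, -0.706, 2.402, 2.204, 0.518, -0.636], [0.502, -0.125, 0.202], [0.076, 0.963, -0.02, 0.257]]
lat [0.79 0.8 ] H [ 0.5513 -0.0068  0.151 ] tcp mm [  -0.5 -124.5   59.7] F [-0.7 -0.8 -0.4] mom [0.02 0.47 0.02] open 0.08161915561092078 t 13.275
(0,-125,60) shift [-0.0015, -0.0016, -0.0009] turn [0.0005, -0.0006, 0.0002] deg 0.1 mm 1.0
(0,-112,30) shift [-0.0017, 0.0416, 0.0992] turn [0.0005, -0.0006, 0.0002] deg 0.1 mm 32.0
(0,-112,13) shift [-0.0018, 0.0415, 0.1558] turn [0.0005, -0.0006, 0.0002] deg 0.1 mm 48.0
```

>>> {"name": "send_rows", "arguments": {"targets": [[[0,0.04,0.05],[0,0,0]],[[-0.001,0.0415,0.1],[0,0,0]],[[-0.001,0.0415,0.14],[0,0,0]],[[-0.001,0.0415,0.156],[0,0,0]],[[-0.001,0.0415,0.156],[0,0,0]]]}}

```text
clock: 13.9
tool_pos: [0.5283, -0.1174, 0.1636]
eef_rot: [0.076, 0.963, -0.021, 0.259]
contact_force: [-0.6, -0.3, -0.8]
opening: 0.083
finger_force: 55.0
```

>>> {"name": "send_rows", "arguments": {"targets": [[[0,0,0.003],[0,0,0]],[[0,0,0.003],[0,0,0]]]}}

```text
clock: 14.15
tool_pos: [0.5289, -0.1174, 0.1635]
eef_rot: [0.076, 0.963, -0.021, 0.259]
contact_force: [-0.8, 0.6, -0.4]
opening: 0.084
finger_force: 55.0
```

```bash
python3 i.py; python3 - <<'E'
from h import *
from plant import *
s=snapshot("side")["img"];w=snapshot("wrist")["img"]
cv2.imwrite("pics/c5.png",np.hstack([cv2.resize(w,(400,300)),cv2.resize(s[135:225,225:345],(400,300),interpolation=cv2.INTER_CUBIC)]))
E
```

```text
lat [0.79 0.8 ] H [ 0.5513 -0.0068  0.151 ] tcp mm [   2.2 -112.8   13.2] F [-1.   0.4  0.1] mom [ 0.02  0.51 -0.06] open 0.08375282532744606 t 14.15
```

View pics/c5.png

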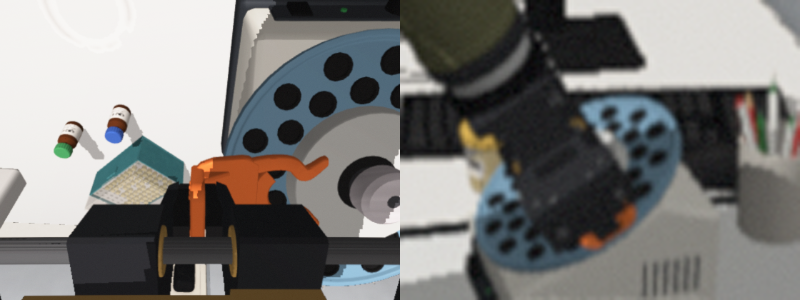

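>>> {"name": "send_rows", "arguments": {"targets": [[[0.005,0,0.003],[0,0,0]],[[0.007,0,0.006],[0,0,0]],[[0.007,0,0.006],[0,0,0]]]}}

```text
clock: 14.62
tool_pos: [0.528, -0.1171, 0.1604]
eef_rot: [0.076, 0.963, -0.021, 0.259]
contact_force: [-0.1, 0.2, -0.7]
opening: 0.089
finger_force: 55.0
```

```bash
python3 i.py
```

```text
lat [0.79 0.8 ] H [ 0.5513 -0.0068  0.151 ] tcp mm [  -0.2 -112.6   11. ] F [-0.4  0.2 -0.5] mom [0.04 0.51 0.01] open 0.088826376173404 t 14.625
```

>>> {"name": "send_rows", "arguments": {"targets": [[[0,0,0.003],[0,0,0]],[[0,0,0.004],[0,0,0]]]}}

```text
clock: 14.88
tool_pos: [0.5287, -0.1173, 0.1595]
eef_rot: [0.076, 0.963, -0.021, 0.259]
contact_force: [-1.4, -1.3, 0.7]
opening: 0.09
finger_force: 55.0
```

```bash
python3 i.py
```

```text
lat [0.79 0.8 ] H [ 0.5513 -0.0068  0.151 ] tcp mm [  -0.  -112.7    9.9] F [-0.6 -1.5  1.2] mom [ 0.12  0.45 -0.03] open 0.09031005970226864 t 14.875
```

>>> {"name": "send_rows", "arguments": {"targets": [[[0,0,-0.002],[0,0,0]],[[0,0.03,-0.002],[0,0,0]],[[0,0.06,-0.002],[0,0,0]],[[0,0.08,-0.002],[0,0,0]],[[0,0.09,-0.002],[0,0,0]],[[0,0.09,-0.002],[0,0,0]]]}}

```text
clock: 15.62
tool_pos: [0.5327, -0.0902, 0.16]
eef_rot: [0.076, 0.963, -0.021, 0.259]
contact_force: [0.3, 0.7, -0.6]
opening: 0.08
finger_force: 55.0
```

```bash
python3 i.py
```

```text
lat [0.79 0.8 ] H [ 0.5513 -0.0068  0.151 ] tcp mm [ -0.  -85.3  10.4] F [-0.2  0.8 -0.6] mom [ 0.03  0.49 -0.05] open 0.08042281050474887 t 15.625
```

Free of contact; the tips have passed the end. Continue slowly.

>>> {"name": "send_rows", "arguments": {"targets": [[[0,0.01,0],[0,0,0]],[[0,0.02,0],[0,0,0]],[[0,0.03,0],[0,0,0]],[[0,0.03,0],[0,0,0]]]}}

```text
clock: 16.12
tool_pos: [0.5336, -0.0815, 0.1598]
eef_rot: [0.076, 0.963, -0.021, 0.259]
contact_force: [-0.7, -0.1, -1.4]
opening: 0.086
finger_force: 55.0
```

```bash
python3 i.py
```

```text
lat [0.79 0.8 ] H [ 0.5513 -0.0068  0.151 ] tcp mm [ -0.5 -76.5  10.5] F [-1.3 -0.2 -0.9] mom [0.01 0.61 0.03] open 0.08574977792764428 t 16.125
```

>>> {"name": "send_rows", "arguments": {"targets": [[[0,0.01,0],[0,0,0]],[[0,0.02,0],[0,0,0]],[[0,0.03,0],[0,0,0]],[[0,0.04,0],[0,0,0]],[[0,0.04,0],[0,0,0]]]}}

```text
clock: 16.75
tool_pos: [0.5349, -0.0709, 0.1595]
eef_rot: [0.077, 0.963, -0.022, 0.258]
contact_force: [-3.0, -2.4, -1.4]
opening: 0.083
finger_force: 55.0
```

```bash
python3 i.py
```

```text
lat [0.79 0.8 ] H [ 0.5513 -0.0068  0.151 ] tcp mm [ -1.  -65.8  10.5] F [-2.9 -2.8  0. ] mom [-0.65  1.05  0.13] open 0.08314017486425933 t 16.75
```

>>> {"name": "send_rows", "arguments": {"targets": [[[0.003,0.008,0],[0,0,0]],[[0.003,0.016,0],[0,0,0]],[[0.003,0.024,0],[0,0,0]],[[0.003,0.03,0],[0,0,0]],[[0.003,0.03,0],[0,0,0]]]}}

```text
clock: 17.38
tool_pos: [0.5365, -0.0619, 0.1595]
eef_rot: [0.077, 0.962, -0.022, 0.259]
contact_force: [-2.8, -3.7, -0.5]
opening: 0.083
finger_force: 55.0
```

```bash
python3 i.py
```

```text
lat [0.79 0.8 ] H [ 0.5513 -0.0068  0.151 ] tcp mm [ -0.9 -56.8  10.4] F [-2.1 -4.1  0.7] mom [-0.81  0.82  0.03] open 0.08274111426624592 t 17.375
```

>>> {"name": "send_rows", "arguments": {"targets": [[[0,0.006,0],[0,0,0]],[[0,0.012,0],[0,0,0]],[[0,0.012,0],[0,0,0]]]}}

```text
clock: 17.75
tool_pos: [0.5364, -0.0618, 0.1594]
eef_rot: [0.079, 0.962, -0.025, 0.259]
contact_force: [-5.0, -9.4, 3.2]
opening: 0.088
finger_force: 55.0
```

```bash
python3 i.py; python3 - <<'E'
from h import *
from plant import *
s=snapshot("side")["img"];w=snapshot("wrist")["img"]
cv2.imwrite("pics/c6.png",np.hstack([w[120:345,200:500],cv2.resize(s[135:225,225:345],(300,225),interpolation=cv2.INTER_CUBIC)]))
E
```

```text
lat [0.79 0.8 ] H [ 0.5513 -0.0068  0.151 ] tcp mm [ -1.1 -56.6  10.3] F [ -1.4 -10.1   4.6] mom [-1.98  0.76  0.02] open 0.08821064196853297 t 17.75
```

View pics/c6.png

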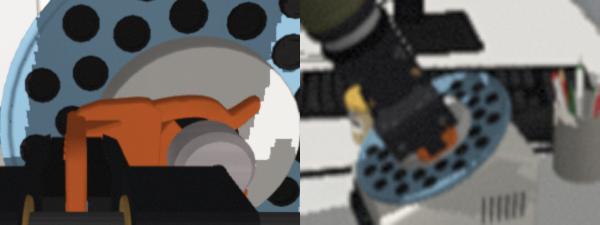

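>>> {"name": "send_rows", "arguments": {"targets": [[[0,0.01,0],[0,0,0]],[[0,0.015,0],[0,0,0]],[[0,0.015,0],[0,0,0]]]}}

```text
clock: 18.23
tool_pos: [0.5362, -0.0617, 0.1594]
eef_rot: [0.082, 0.962, -0.028, 0.259]
contact_force: [-9.3, -16.6, 7.6]
opening: 0.086
finger_force: 55.0
```

```bash
python3 i.py
```

```text
lat [0.79 0.8 ] H [ 0.5513 -0.0068  0.151 ] tcp mm [ -1.2 -56.5  10.4] F [ -1.9 -17.8   9.9] mom [-3.34  0.63  0.05] open 0.08559541932966111 t 18.225
```

>>> {"name": "send_rows", "arguments": {"targets": [[[0.002,-0.015,0],[0,0,0]],[[0.002,-0.025,0],[0,0,0]],[[0.002,-0.025,0],[0,0,0]]]}}

```text
clock: 18.6
tool_pos: [0.5364, -0.0619, 0.1594]
eef_rot: [0.077, 0.962, -0.022, 0.26]
contact_force: [-2.3, -7.0, 1.2]
opening: 0.086
finger_force: 55.0
```

>>> {"name": "send_rows", "arguments": {"targets": [[[0,0,0],[0,0,0]],[[0,0,0],[0,0,0]],[[0,0,0],[0,0,0]]], "fingers": 0.3}}

```text
clock: 18.98
tool_pos: [0.5368, -0.0589, 0.1596]
eef_rot: [0.075, 0.963, -0.02, 0.26]
contact_force: [0.4, -0.3, -0.0]
opening: 0.3
finger_force: 0.0
```

```bash
python3 i.py
```

```text
lat [0.79 0.8 ] H [ 0.5513 -0.0068  0.151 ] tcp mm [ -1.1 -53.7  10.5] F [ 0.3 -0.2 -0.2] mom [ 0.09  0.4  -0.02] open 0.29971175738819045 t 18.975
```

Released cleanly. Withdraw along the tool axis and look.

>>> {"name": "send_rows", "arguments": {"targets": [[[0,-0.008,-0.03],[0,0,0]],[[0,-0.008,-0.15],[0,0,0]],[[0,-0.008,-0.3],[0,0,0]],[[0,-0.008,-0.36],[0,0,0]],[[0,-0.008,-0.36],[0,0,0]],[[0,-0.008,-0.36],[0,0,0]]]}}

```text
clock: 19.73
tool_pos: [0.4824, -0.054, 0.2524]
eef_rot: [0.076, 0.963, -0.021, 0.259]
contact_force: [0.5, 0.3, 0.4]
opening: 0.299
finger_force: 0.0
```

```bash
python3 i.py; python3 - <<'E'
from h import *
from plant import *
st=get_state();w=snapshot("wrist");np.savez("wrist7.npz",st_p=st["tool_pos"],st_q=st["eef_rot"],**w)
s=snapshot("side")["img"];w=w["img"]
cv2.imwrite("pics/c7.png",np.hstack([cv2.resize(w,(480,360)),cv2.resize(s[140:230,235:315],(320,360),interpolation=cv2.INTER_CUBIC)]))
E
```

```text
lat [0.79 0.8 ] H [ 0.5513 -0.0068  0.151 ] tcp mm [ -1.8 -57.4 118.1] F [0.6 0.3 0.1] mom [ 0.1   0.44 -0.06] open 0.2986066305382472 t 19.725
```

View pics/c7.png

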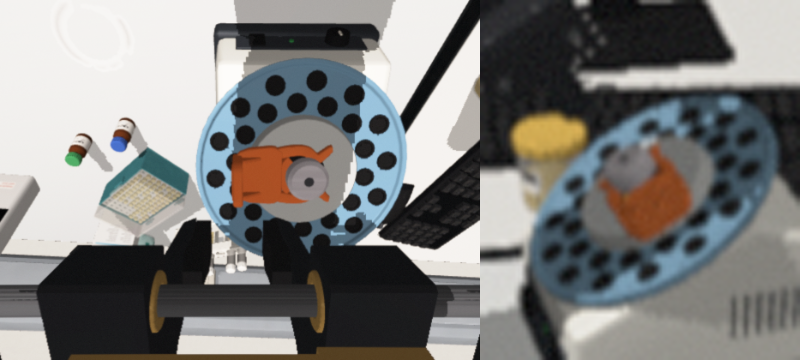

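```bash
python3 -c "
from plant import *
print(finish_job())"
```

```text
the job is handed in; nothing more can be done
None
```

The tube plate is pressed fully home and the clip is pushed onto the spindle groove to a firm stop and let go. I handed the job in at about 20 s with the arm clear; the last pictures show the clip flat on the hub, judged by eye only, and I touched none of the other things.

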